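# Mist a sharpened plane iron with rust guard and put it away

## Robot

A 6-joint arm with a two-finger parallel gripper is mounted at the origin on the work surface. World frame = base frame: x ahead of the robot, y to its left, z up, the work surface at z = 0. Lengths are in m, angles in rad, forces in N, time in s.
With the tool pointing down it reaches from about 0.375 to 0.975 m from the base axis. Payload 3.8 kg.
Tool frame: the origin (TCP) lies between the finger pads; the fingertips stand r.tip_extent ahead of it and the grasp point (between the pads) lies 2 mm behind it (r.tip_extent is the distance from the TCP to the fingertips, in m); z points along the fingers, y is the line along which they close (so a half turn about z gives the same grasp; the last joint's range is limited). The gripper opens to 88 mm and grips with 3 to 60 N. Pads are 18 mm wide; open, the fingers measure 123 mm over their backs; the gripper's body (75 mm by 187 mm) begins 45 mm behind the grasp point.
Start: joints at [-1.172, 0.264, 1.604, -0, 1.274, -0.037], TCP at [0.285, -0.612, 0.256] pointing down, gripper open.
Joint ranges: [-2.63, 2.63], [-0.94, 2.18], [0.31, 2.57], [-1.31, 4.45], [0, 2.66], [-2.55, 2.55]. Speed limits (rad/s): [2.57, 2.57, 3.14, 3.14, 3.14, 3.14].

## Interface

Orientations are given as a unit quaternion [x, y, z, w].
In Python, from bench import r gives the robot as it stands.
- The arm moves only by the shell command python3 -m handwheel 'ROWS'. ROWS is JSON, a list of rows, each an object of numbers: "claw": the closure, from -1 (fully open) to 1 (shut); "dx", "dy", "dz": the shift along the tool's x, y, z as a fraction of full scale; "ax", "ay", "az": the turn, a rotation vector about the tool's x, y, z as a fraction of full scale. A call has 1 to 20 rows; each row shifts and turns the commanded pose from where the row before left it, along the tool's axes as they then stand; what a row does not reach is not made up. Full scale, the value 1, is 0.75 m for a shift and pi/2 rad for a turn. A row lasts 1/12 s, in which the tool goes at most 41.7 mm and 7.16 degrees, less where a joint would pass 70% of its speed; a pose out of reach is approached as far as the arm can. A call with a number of a shift or a turn outside -1 to 1 is refused whole. A call with a gripper value outside its range is refused whole. The fingers move at their own pace and stop on an object; the grip force is fixed at half the most. Time passes only in rows, so rows that do not move let the fingers close. It gives the time, the measured TCP pose, the force, the opening and the grip force at its end, in the units of the state.
- r.observe(): the state, without advancing time (a new reading comes with each control period).
- r.capture(name): name is "side" or "top" or "wrist"; returns a dict with "image" (420x560x3 uint8, red, green, blue), "depth" (420x560 float32, m along the optical axis (not along the pixel's ray), 0 where there is no reading), "K" (3x3 intrinsics, pixels), "view" (4x4, takes a point from world to camera coordinates). Camera axes: x right, y up, looking along -z (the intrinsics and any distortion apply to the point x, -y, -z); pixel columns grow to the right and rows downward; lengths in m; the calibration is good to about 2 mm. A picture is of the moment at which its call begins.
- r.job_done(): hands the job in; it is judged then, once.
Trained networks look in the newest picture that a camera, given by its name, has taken for a name from the list of things; names that differ only in an ending like _2 or _b are one class to them, and where a whole thing is asked for, a point or a joint stands for the part that bears it (a point fixed in the world has none). Each returns a list of dicts, best first, with "p" (0 to 1); they miss things now and then, are a little off and sometimes report something else, mostly with a low value. They report only what shows in the picture. A call takes as long as a camera call.
- r.boxes_of(camera, query): "xyz" ([x, y, z] in m, in the coordinates of the camera as it stood for that picture, good to about 4 mm: the middle of the surface that is visible of it).
The state is a dict: "t": time; "qpos": joint angles; "qvel": joint speeds; "effort": joint torques, N m; "ee_pos": TCP position; "ee_rot": TCP orientation; "ft_force": force on the tool from outside, world axes, zero at the start; "ft_torque": the same for the moment, N m; "grip_width": opening from 0.0 (shut) to 1.0 (fully open); "grip_force": force on a finger pad.
Only numpy, scipy, OpenCV 4.12 (cv2) and the standard library are available. Lean on these libraries where they do the work, as an engineer would, in place of code of your own. Each camera call takes 0.05 s, during which the arm holds its last target. There are 200 camera calls.

## Task

A freshly sharpened plane iron lies in the drawer of the small cabinet. Pull the drawer out to its stop so that the iron lies in front of the spray nozzles, push the cap of the blue-capped rust-guard bottle all the way down and let it spring right back up, then push the drawer fully home with the iron still lying in it. Do not set off the red-capped bottle, and leave the whetstone, the jar and the green bar where they are.

Things in the scene. Friction and masses are not known exactly. Their poses are not given: they have to be found in the camera images.
- cabinet: Fixed grey one-drawer cabinet, 200 (x) x 150 (y) x 90 (z) mm, yawed up to 0.25 rad. Origin: centre of its underside, on the bench. The drawer pulls out along its own -x, roughly towards the robot. The two fixed spray bottles stand on a 6 mm steel plate beside the drawer's path, at cabinet y = +135 mm, x = -115 and -200 mm; which colour stands in which place varies.
- cabinet_drawer0 (a joint): Drawer travel, m: 0 = fully shut, 0.134 = out at its stop. It starts shut or up to 15 mm ajar. It runs with about 1 N of friction and stays where it is left.
- cabinet_drawer0_handle (a point): Middle of the drawer's level bar handle: round steel bar 11 mm thick, 75 mm long, along the cabinet's y, 52 mm above the bench, 38 mm below the cabinet's top, its axis 35 mm in front of the blue drawer front (29 mm free gap behind the bar). Two thin posts 32 mm either side of the middle hold it. Moves with the drawer; axes as the cabinet's.
- drawer_bed (a point): Centre of the drawer's inner floor, 22 mm above the bench; moves with the drawer, axes as the cabinet's. The drawer's inside is 155 mm (x) x 108 mm (y), its walls rise about 46 mm above this floor, the blue front to 78 mm above the bench.
- iron: Loose plane iron, a flat steel blade 115 x 42 x 4 mm, about 150 g, lying flat in the drawer along the cabinet's x. Origin: centre of its underside.
- blue_spray_cap_top (a point): Centre of the flat round top (30 mm across) of the blue cap on the fixed white bottle with a blue band; 172 mm above the bench when up, moves with the cap. The bottle is 52 mm across (60 mm at its foot ring) and rises to 140 mm above the bench under the cap. A nozzle 8 mm thick sticks out of the cap to 24 mm from its axis, towards the drawer's path (the cabinet's -y), 10 mm below the top.
- blue_spray_cap (a joint): How far the blue cap is pressed, m: 0 = up, 0.008 = right down. Spring: about 2.4 N to start moving, 8 N when right down.
- red_spray_cap_top (a point): The same point on the red-capped bottle (same size and shape, red cap and red band), 85 mm from the blue one. Not to be used.
- red_spray_cap (a joint): How far the red cap is pressed, m: 0 = up, 0.008 = right down; same spring.
- whetstone: Loose reddish whetstone on a wooden base, 150 x 75 x 36 mm over all, lying on the side of the cabinet away from the bottles. Origin: centre of its underside. Bystander.
- paste_jar: Loose amber jar with a black lid, 56 mm across, 60 mm high, on the side away from the bottles. Origin: centre of its underside, z up. Bystander.
- compound_bar: Loose green bar of honing compound, 90 x 40 x 30 mm, on the side away from the bottles. Origin: centre of its underside. Bystander.

How it is judged:
By the outcome, as a careful person would: the job done as asked, in the order asked, and still so for the second after the job is handed in, with the robot touching nothing.
It also fails if it takes over 59 s, if anything falls off the work surface, if the arm or the gripper's body presses on something with over 40 N, if the wrist force passes 120 N, or if a joint passes its speed limit or range.

## Working session

There is one attempt and no reset: what is moved stays moved. The work goes in short steps, Python scripts to look and compute and a shell command to move; the robot and the scene stay as the last step left them, time stands still between calls to the robot, and variables do not carry over. Pictures are saved under pics/ and viewed, at most 10 in all, crops included, and the job is handed in when it is done.

```bash
mkdir -p pics; cat > h.py <<'E'
import numpy as np, cv2
from bench import r
def cap(n,save=None):
    c=r.capture(n)
    if save: cv2.imwrite('pics/'+save,cv2.cvtColor(c['image'],cv2.COLOR_RGB2BGR))
    return c
def world(c,p):
    return (np.linalg.inv(c['view'])@np.r_[p,1])[:3]
def cloud(c):
    d=c['depth'];K=c['K'];v,u=np.indices(d.shape)
    x=(u-K[0,2])/K[0,0]*d;y=(v-K[1,2])/K[1,1]*d
    P=np.stack([x,-y,-d,np.ones_like(d)],-1)@np.linalg.inv(c['view']).T
    return P[...,:3]
E
python3 - <<'E'
from h import *
np.set_printoptions(precision=4,suppress=True)
for n in ['top','side']:
    c=cap(n,n+'0.png')
    for q in ['cabinet','cabinet_drawer0_handle','blue_spray_cap_top','red_spray_cap_top','iron','whetstone','paste_jar','compound_bar']:
        for b in r.boxes_of(n,q)[:2]: print(n,q,round(b['p'],2),world(c,b['xyz']))
s=r.observe();print(s['t'],s['ee_pos'],s['ee_rot'],s['ft_force'],r.tip_extent)
E
```

```text
top cabinet 0.79 [0.7065 0.0555 0.0914]
top cabinet 0.57 [0.5529 0.178  0.1684]
top cabinet_drawer0_handle 0.85 [0.6384 0.0484 0.0668]
top blue_spray_cap_top 0.64 [0.6349 0.1769 0.1741]
top red_spray_cap_top 0.77 [0.5509 0.1819 0.1737]
top red_spray_cap_top 0.34 [0.6344 0.179  0.1729]
top iron 0.15 [0.6355 0.1812 0.1737]
top whetstone 0.85 [ 0.6771 -0.1415  0.0363]
top paste_jar 0.71 [ 0.5301 -0.0811  0.0607]
top compound_bar 0.91 [ 0.511  -0.172   0.0305]
side cabinet 0.84 [0.6819 0.0747 0.084 ]
side cabinet_drawer0_handle 0.89 [0.6376 0.054  0.0582]
side blue_spray_cap_top 0.57 [0.6352 0.1916 0.1707]
side red_spray_cap_top 0.97 [0.5438 0.1849 0.1744]
side iron 0.4 [0.6973 0.0352 0.0254]
side iron 0.22 [0.6842 0.0764 0.0886]
side whetstone 0.59 [ 0.6679 -0.1299  0.0391]
side paste_jar 0.68 [ 0.5147 -0.0676  0.051 ]
side compound_bar 0.93 [ 0.5097 -0.1622  0.0301]
0.9 [ 0.2849 -0.6119  0.2557] [0.9764 0.2162 0.     0.    ] [-0.1922 -0.1755 -0.0687] 0.017
```

View pics/top0.png

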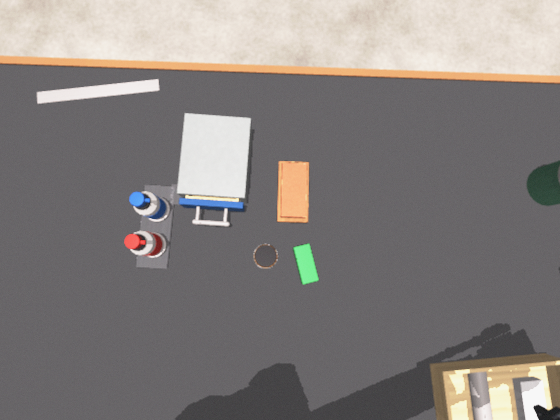

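View pics/side0.png

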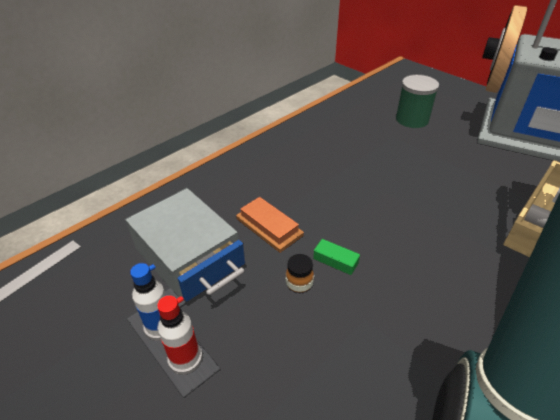

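The top view shows the cabinet at (215,155), with its drawer handle at (212,223). The blue cap at (138,200) is next to the cabinet and the red cap at (133,242) is nearer the robot. The side view agrees: the drawer is slightly ajar and the jar at (300,272) stands to the right. Next I'll get exact poses from the depth.

```bash
python3 - <<'E'
from h import *
np.set_printoptions(precision=4,suppress=True)
for n in ['top','side']:
    c=cap(n);P=cloud(c);im=c['image'].astype(int);ok=c['depth']>0
    X,Y,Z=P[...,0],P[...,1],P[...,2]
    m=ok&(abs(Z-.09)<.005)&(X>.6)&(X<1)&(Y>-.1)&(Y<.2)&(np.ptp(im,axis=2)<25)
    rc=cv2.minAreaRect(P[m][:,:2].astype(np.float32)*1000);print(n,'cab',m.sum(),rc,np.median(Z[m]))
    # handle: grey points near z .04-.062
    m=ok&(Z>.045)&(Z<.066)&(X>.55)&(X<.66)&(Y>-.02)&(Y<.12)
    q=P[m];
    rc2=cv2.minAreaRect(q[:,:2].astype(np.float32)*1000);print('handle area',m.sum(),rc2,q[:,2].max())
    near=q[q[:,0]<q[:,0].min()+.014];print('  near',near.mean(0),near.min(0),near.max(0))
    R,G,B=im[...,0],im[...,1],im[...,2]
    for col,mm in (('blue',(B>R+60)&(B>G+40)),('red',(R>B+80)&(R>G+80))):
        m=ok&mm&(Z>.165)&(Z<.18)&(Y>.1)&(Y<.3)&(X>.4)&(X<.75)
        q=P[m];(cc,rad)=cv2.minEnclosingCircle(q[:,:2].astype(np.float32)*1000)
        print(col,m.sum(),q.mean(0),np.median(q,0),cc,rad)
E
```

```text
top cab 5387 ((726.6506958007812, 65.65522766113281), (197.3460235595703, 237.74754333496094), 87.44637298583984) 0.0899328014209404
handle area 341 ((626.8475952148438, 48.15257263183594), (64.02706146240234, 136.3236541748047), 0.08672824501991272) 0.06588092468620022
  near [0.6012 0.046  0.0565] [0.5949 0.0058 0.05  ] [0.6086 0.088  0.062 ]
blue 186 [0.6337 0.1794 0.1715] [0.6338 0.1798 0.1719] (634.5926513671875, 176.20147705078125) 19.07620620727539
red 198 [0.549  0.1831 0.1715] [0.5487 0.1834 0.1717] (548.9149169921875, 179.83721923828125) 19.502042770385742
side cab 4953 ((726.086181640625, 80.22109985351562), (222.19175720214844, 241.71441650390625), 87.3873519897461) 0.09025874850430082
handle area 808 ((624.426513671875, 49.29762268066406), (62.51298522949219, 139.27076721191406), 3.0131585597991943) 0.06597408594876031
  near [0.6    0.0518 0.0555] [0.5948 0.0092 0.0484] [0.6087 0.0939 0.0613]
blue 266 [0.6324 0.1842 0.1711] [0.6324 0.1847 0.1716] (634.380615234375, 179.8367919921875) 19.26558494567871
red 322 [0.5476 0.1877 0.171 ] [0.5471 0.1882 0.1717] (549.5641479492188, 183.265380859375) 19.29351806640625
```

```bash
python3 -m handwheel '[{"claw":0.45,"az":-0.0772},{"claw":0.45,"az":-0.0772},{"claw":0.45,"az":-0.0772},{"claw":0.45,"az":-0.0772},{"claw":0.45,"az":-0.0772},{"claw":0.45,"az":-0.0772},{"claw":0.45,"az":-0.0772},{"claw":0.45,"az":-0.0772},{"claw":0.45,"az":-0.0772}]'
python3 -m handwheel '[{"claw":0.45,"dx":0.05,"dy":0.021},{"claw":0.45,"dx":0.05,"dy":0.021},{"claw":0.45,"dx":0.05,"dy":0.021},{"claw":0.45,"dx":0.05,"dy":0.021},{"claw":0.45,"dx":0.05,"dy":0.021},{"claw":0.45,"dx":0.05,"dy":0.021},{"claw":0.45,"dx":0.05,"dy":0.021},{"claw":0.45,"dx":0.05,"dy":0.021},{"claw":0.45,"dx":0.05,"dy":0.021},{"claw":0.45,"dx":0.05,"dy":0.021},{"claw":0.45,"dx":0.05,"dy":0.021},{"claw":0.45,"dx":0.05,"dy":0.021},{"claw":0.45,"dx":0.05,"dy":0.021},{"claw":0.45,"dx":0.05,"dy":0.021},{"claw":0.45,"dx":0.05,"dy":0.021},{"claw":0.45,"dx":0.05,"dy":0.021},{"claw":0.45,"dx":0.05,"dy":0.021},{"claw":0.45},{"claw":0.45}]'
cat > st.py <<'E'
from h import *
np.set_printoptions(precision=4,suppress=True)
from scipy.spatial.transform import Rotation as Ro
def st():
    s=r.observe();M=Ro.from_quat(s['ee_rot']).as_matrix()
    print(round(s['t'],2),s['ee_pos'],'phi',np.degrees(np.arctan2(M[1,0],M[0,0])).round(2),'tz',M[:,2],'F',s['ft_force'],'w',s['grip_width']*88)
    return s,M
def to(p):
    s,M=st();print('rows total',M.T@(np.array(p)-s['ee_pos'])/.75)
E
python3 - <<'E'
from st import *
to([.6,.048,.056])
c=cap('wrist','w1.png');P=cloud(c)
for b in r.boxes_of('wrist','cabinet_drawer0_handle')[:2]:print(b['p'],world(c,b['xyz']))
ok=c['depth']>0
X,Y,Z=P[...,0],P[...,1],P[...,2]
m=ok&(Z>.045)&(Z<.066)&(X>.57)&(X<.612)&(Y>-.02)&(Y<.12)
q=P[m];print(len(q))
if len(q):print(q.mean(0),q.min(0),q.max(0),cv2.minAreaRect(q[:,:2].astype(np.float32)*1000))
E
```

```text
1.0 [ 0.285  -0.6119  0.2557] phi 24.97 tz [ 0. -0. -1.] F [-0.7673  0.2557 -0.165 ] w 87.85797661840841
rows total [ 0.7522 -0.6203  0.2663]
0validation failed for argument at $[0]...
validation failed for argument at $[0]...
```

View pics/w1.png

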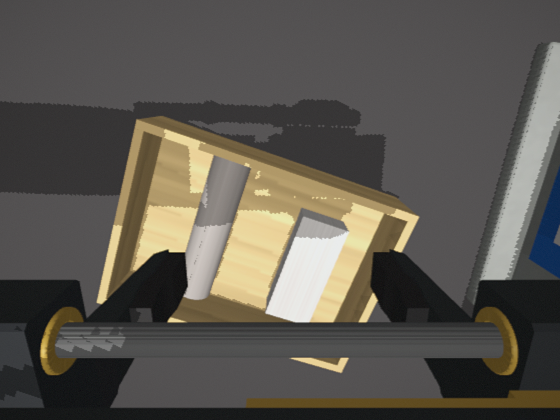

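The wrist picture shows a tray under the start pose, because the arm hasn't moved. The rows were refused, probably because each one must give every key.

```bash
python3 -m handwheel '[{"claw":0.45,"dx":0,"dy":0,"dz":0,"ax":0,"ay":0,"az":-0.0772}]'; python3 -m handwheel --help | head -30
```

```text
t: 1.18
ee_pos: [0.285, -0.6119, 0.2557]
ee_rot: [0.961, 0.275, 0.0, 0.0]
ft_force: [0.2, 0.0, -0.6]
grip_width: 0.946
grip_force: 0.0invalid input: not JSON, or not a number
```

```bash
python3 -m handwheel '[{"claw":0.45,"dx":0,"dy":0,"dz":0,"ax":0,"ay":0,"az":-0.0772},{"claw":0.45,"dx":0,"dy":0,"dz":0,"ax":0,"ay":0,"az":-0.0772},{"claw":0.45,"dx":0,"dy":0,"dz":0,"ax":0,"ay":0,"az":-0.0772},{"claw":0.45,"dx":0,"dy":0,"dz":0,"ax":0,"ay":0,"az":-0.0772},{"claw":0.45,"dx":0,"dy":0,"dz":0,"ax":0,"ay":0,"az":-0.0772},{"claw":0.45,"dx":0,"dy":0,"dz":0,"ax":0,"ay":0,"az":-0.0772},{"claw":0.45,"dx":0,"dy":0,"dz":0,"ax":0,"ay":0,"az":-0.0772},{"claw":0.45,"dx":0,"dy":0,"dz":0,"ax":0,"ay":0,"az":-0.0772}]'
python3 -m handwheel '[{"claw":0.45,"dx":0.05,"dy":0.021,"dz":0,"ax":0,"ay":0,"az":0},{"claw":0.45,"dx":0.05,"dy":0.021,"dz":0,"ax":0,"ay":0,"az":0},{"claw":0.45,"dx":0.05,"dy":0.021,"dz":0,"ax":0,"ay":0,"az":0},{"claw":0.45,"dx":0.05,"dy":0.021,"dz":0,"ax":0,"ay":0,"az":0},{"claw":0.45,"dx":0.05,"dy":0.021,"dz":0,"ax":0,"ay":0,"az":0},{"claw":0.45,"dx":0.05,"dy":0.021,"dz":0,"ax":0,"ay":0,"az":0},{"claw":0.45,"dx":0.05,"dy":0.021,"dz":0,"ax":0,"ay":0,"az":0},{"claw":0.45,"dx":0.05,"dy":0.021,"dz":0,"ax":0,"ay":0,"az":0},{"claw":0.45,"dx":0.05,"dy":0.021,"dz":0,"ax":0,"ay":0,"az":0},{"claw":0.45,"dx":0.05,"dy":0.021,"dz":0,"ax":0,"ay":0,"az":0},{"claw":0.45,"dx":0.05,"dy":0.021,"dz":0,"ax":0,"ay":0,"az":0},{"claw":0.45,"dx":0.05,"dy":0.021,"dz":0,"ax":0,"ay":0,"az":0},{"claw":0.45,"dx":0.05,"dy":0.021,"dz":0,"ax":0,"ay":0,"az":0},{"claw":0.45,"dx":0.05,"dy":0.021,"dz":0,"ax":0,"ay":0,"az":0},{"claw":0.45,"dx":0.05,"dy":0.021,"dz":0,"ax":0,"ay":0,"az":0},{"claw":0.45,"dx":0.05,"dy":0.021,"dz":0,"ax":0,"ay":0,"az":0},{"claw":0.45,"dx":0.05,"dy":0.021,"dz":0,"ax":0,"ay":0,"az":0},{"claw":0.45,"dx":0,"dy":0,"dz":0,"ax":0,"ay":0,"az":0},{"claw":0.45,"dx":0,"dy":0,"dz":0,"ax":0,"ay":0,"az":0}]'
python3 - <<'E'
from st import *
to([.6,.048,.056])
c=cap('wrist','w2.png');P=cloud(c)
for q in ['cabinet_drawer0_handle','blue_spray_cap_top','red_spray_cap_top']:
  for b in r.boxes_of('wrist',q)[:2]:print(q,b['p'],world(c,b['xyz']))
ok=c['depth']>0
X,Y,Z=P[...,0],P[...,1],P[...,2]
m=ok&(Z>.045)&(Z<.066)&(X>.57)&(X<.612)&(Y>-.02)&(Y<.12)
q=P[m];print(len(q))
if len(q):print(q.mean(0),q.min(0),q.max(0),cv2.minAreaRect(q[:,:2].astype(np.float32)*1000))
E
```

```text
t: 1.85
ee_pos: [0.2849, -0.6119, 0.2557]
ee_rot: [0.72, 0.694, 0.0, -0.0]
ft_force: [-0.2, 0.5, 0.4]
grip_width: 0.346
grip_force: 0.0
t: 3.43
ee_pos: [0.5807, 0.0154, 0.2556]
ee_rot: [0.721, 0.693, -0.0, -0.0]
ft_force: [-0.4, 0.0, 0.1]
grip_width: 0.272
grip_force: 0.0
3.43 [0.5807 0.0154 0.2556] phi 87.74 tz [-0.0002 -0.0001 -1.    ] F [-0.4306  0.0408  0.1472] w 23.944446792309275
rows total [0.0445 0.024  0.2661]
cabinet_drawer0_handle 0.96 [0.6339 0.0563 0.0658]
red_spray_cap_top 0.31 [0.6378 0.0559 0.066 ]
1086
[0.6022 0.0509 0.0542] [0.5949 0.0077 0.0491] [0.612  0.0924 0.0578] ((604.2852783203125, 49.91546630859375), (84.77041625976562, 16.838197708129883), 88.63172912597656)
```

View pics/w2.png

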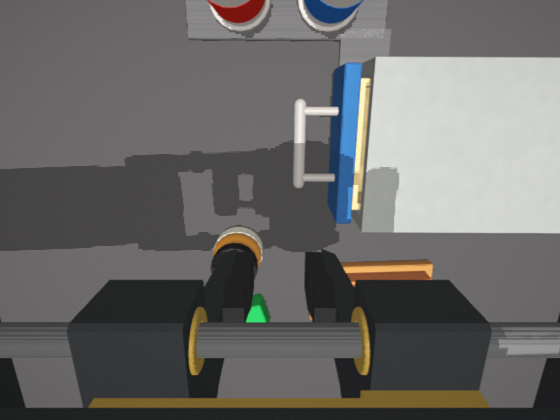

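The bar shows clearly at (299,143), running parallel to the fingers' gap line, and the jar and stone are clear of the path. Now I'll descend astride the bar.

```bash
python3 -m handwheel '[{"claw":0.45,"dx":0.0235,"dy":0.0125,"dz":0,"ax":0,"ay":0,"az":0},{"claw":0.45,"dx":0.0235,"dy":0.0125,"dz":0,"ax":0,"ay":0,"az":0},{"claw":0.45,"dx":0,"dy":0,"dz":0.05,"ax":0,"ay":0,"az":0},{"claw":0.45,"dx":0,"dy":0,"dz":0.05,"ax":0,"ay":0,"az":0},{"claw":0.45,"dx":0,"dy":0,"dz":0.05,"ax":0,"ay":0,"az":0},{"claw":0.45,"dx":0,"dy":0,"dz":0,"ax":0,"ay":0,"az":0},{"claw":0.45,"dx":0,"dy":0,"dz":0,"ax":0,"ay":0,"az":0}]'
python3 - <<'E'
from st import *
to([.6005,.05,.056])
c=cap('wrist');P=cloud(c)
ok=c['depth']>0
X,Y,Z=P[...,0],P[...,1],P[...,2]
m=ok&(Z>.045)&(Z<.066)&(X>.585)&(X<.607)&(Y>-.01)&(Y<.11)
q=P[m];print(len(q))
if len(q):print(np.median(q,0),q.min(0),q.max(0))
E
```

```text
t: 4.22
ee_pos: [0.5981, 0.0462, 0.1411]
ee_rot: [0.723, 0.691, -0.002, -0.002]
ft_force: [-0.2, -0.9, 0.2]
grip_width: 0.274
grip_force: 0.0
4.22 [0.5981 0.0462 0.1411] phi 87.39 tz [-0.006  -0.0003 -1.    ] F [-0.2116 -0.9482  0.2002] w 24.103106319644535
rows total [0.0052 0.0036 0.1134]
1829
[0.6017 0.0512 0.0547] [0.5949 0.0076 0.0499] [0.607  0.0922 0.0576]
```

```bash
python3 -m handwheel '[{"claw":0.45,"dx":0.005,"dy":0.0033,"dz":0.02,"ax":0,"ay":0,"az":0},{"claw":0.45,"dx":0,"dy":0,"dz":0.025,"ax":0,"ay":0,"az":0},{"claw":0.45,"dx":0,"dy":0,"dz":0.025,"ax":0,"ay":0,"az":0},{"claw":0.45,"dx":0,"dy":0,"dz":0.025,"ax":0,"ay":0,"az":0},{"claw":0.45,"dx":0,"dy":0,"dz":0.018,"ax":0,"ay":0,"az":0},{"claw":0.45,"dx":0,"dy":0,"dz":0,"ax":0,"ay":0,"az":0},{"claw":0.45,"dx":0,"dy":0,"dz":0,"ax":0,"ay":0,"az":0}]'
python3 -m handwheel '[{"claw":1,"dx":0,"dy":0,"dz":0,"ax":0,"ay":0,"az":0},{"claw":1,"dx":0,"dy":0,"dz":0,"ax":0,"ay":0,"az":0},{"claw":1,"dx":0,"dy":0,"dz":0,"ax":0,"ay":0,"az":0},{"claw":1,"dx":0,"dy":0,"dz":0,"ax":0,"ay":0,"az":0},{"claw":1,"dx":0,"dy":0,"dz":0,"ax":0,"ay":0,"az":0},{"claw":1,"dx":0,"dy":0,"dz":0,"ax":0,"ay":0,"az":0}]'
```

```text
t: 4.85
ee_pos: [0.6041, 0.0511, 0.0599]
ee_rot: [0.723, 0.691, 0.001, 0.001]
ft_force: [1.8, -0.4, -0.0]
grip_width: 0.277
grip_force: 0.0
t: 5.35
ee_pos: [0.6045, 0.0514, 0.0603]
ee_rot: [0.722, 0.692, 0.001, 0.001]
ft_force: [-1.1, -1.3, 6.6]
grip_width: 0.115
grip_force: 30.0
```

```bash
python3 -m handwheel '[{"claw":1,"dx":0,"dy":-0.005,"dz":0,"ax":0,"ay":0,"az":0},{"claw":1,"dx":0,"dy":-0.01,"dz":0,"ax":0,"ay":0,"az":0},{"claw":1,"dx":0,"dy":-0.015,"dz":0,"ax":0,"ay":0,"az":0},{"claw":1,"dx":0,"dy":-0.02,"dz":0,"ax":0,"ay":0,"az":0},{"claw":1,"dx":0,"dy":-0.02,"dz":0,"ax":0,"ay":0,"az":0},{"claw":1,"dx":0,"dy":-0.02,"dz":0,"ax":0,"ay":0,"az":0},{"claw":1,"dx":0,"dy":-0.02,"dz":0,"ax":0,"ay":0,"az":0},{"claw":1,"dx":0,"dy":-0.02,"dz":0,"ax":0,"ay":0,"az":0},{"claw":1,"dx":0,"dy":-0.015,"dz":0,"ax":0,"ay":0,"az":0},{"claw":1,"dx":0,"dy":-0.01,"dz":0,"ax":0,"ay":0,"az":0},{"claw":1,"dx":0,"dy":-0.005,"dz":0,"ax":0,"ay":0,"az":0},{"claw":1,"dx":0,"dy":0,"dz":0,"ax":0,"ay":0,"az":0},{"claw":1,"dx":0,"dy":0,"dz":0,"ax":0,"ay":0,"az":0}]'
```

```text
t: 6.43
ee_pos: [0.4837, 0.0566, 0.0603]
ee_rot: [0.722, 0.692, 0.001, 0.001]
ft_force: [-1.5, -0.6, 10.9]
grip_width: 0.107
grip_force: 30.0
```

```bash
python3 -m handwheel '[{"claw":1,"dx":0,"dy":-0.005,"dz":0,"ax":0,"ay":0,"az":0},{"claw":1,"dx":0,"dy":-0.005,"dz":0,"ax":0,"ay":0,"az":0},{"claw":1,"dx":0,"dy":0,"dz":0,"ax":0,"ay":0,"az":0}]'; python3 -m handwheel '[{"claw":1,"dx":0,"dy":-0.003,"dz":0,"ax":0,"ay":0,"az":0},{"claw":1,"dx":0,"dy":-0.003,"dz":0,"ax":0,"ay":0,"az":0},{"claw":1,"dx":0,"dy":0,"dz":0,"ax":0,"ay":0,"az":0},{"claw":1,"dx":0,"dy":0,"dz":0,"ax":0,"ay":0,"az":0}]'
```

```text
t: 6.68
ee_pos: [0.4764, 0.057, 0.0602]
ee_rot: [0.722, 0.692, 0.001, 0.001]
ft_force: [-0.8, -0.8, 11.5]
grip_width: 0.112
grip_force: 30.0
t: 7.02
ee_pos: [0.4754, 0.057, 0.0604]
ee_rot: [0.722, 0.692, 0.004, 0.004]
ft_force: [9.7, -2.5, -0.0]
grip_width: 0.11
grip_force: 30.0
```

```bash
python3 -m handwheel '[{"claw":0.45,"dx":0,"dy":0.001,"dz":0,"ax":0,"ay":0,"az":0},{"claw":0.45,"dx":0,"dy":0,"dz":0,"ax":0,"ay":0,"az":0},{"claw":0.45,"dx":0,"dy":0,"dz":0,"ax":0,"ay":0,"az":0},{"claw":0.45,"dx":0,"dy":0,"dz":0,"ax":0,"ay":0,"az":0}]'
python3 -m handwheel '[{"claw":0.45,"dx":0,"dy":0,"dz":-0.02,"ax":0,"ay":0,"az":0},{"claw":0.45,"dx":0,"dy":0,"dz":-0.05,"ax":0,"ay":0,"az":0},{"claw":1,"dx":0,"dy":0,"dz":-0.05,"ax":0,"ay":0,"az":0},{"claw":1,"dx":0,"dy":0,"dz":-0.05,"ax":0,"ay":0,"az":0},{"claw":1,"dx":0,"dy":0,"dz":-0.05,"ax":0,"ay":0,"az":0},{"claw":1,"dx":0,"dy":0,"dz":-0.05,"ax":0,"ay":0,"az":0},{"claw":1,"dx":0,"dy":0,"dz":0,"ax":0,"ay":0,"az":0},{"claw":1,"dx":0,"dy":0,"dz":0,"ax":0,"ay":0,"az":0}]'
cat > chk.py <<'E'
from st import *
import sys
for n in sys.argv[1:]:
    c=cap(n,f'{n}_{r.observe()["t"]:.1f}.png');P=cloud(c);im=c['image'].astype(int);ok=c['depth']>0
    X,Y,Z=P[...,0],P[...,1],P[...,2];R,G,B=im[...,0],im[...,1],im[...,2]
    m=ok&(Z>.045)&(Z<.06)&(X>.44)&(X<.64)&(Y>.02)&(Y<.08)
    q=P[m];m2=q[q[:,0]<q[:,0].min()+.011] if len(q) else q
    if len(q):print(n,'bar x',q[:,0].min(),m2.mean(0))
    for col,mm in (('blue',(B>R+60)&(B>G+40)),('red',(R>B+80)&(R>G+80))):
        q=P[ok&mm&(Z>.15)&(Z<.18)&(Y>.1)&(Y<.3)&(X>.4)&(X<.75)]
        if len(q):print(n,col,len(q),np.median(q,0),np.percentile(q[:,2],90))
    for b in r.boxes_of(n,'iron')[:2]:print('iron',b['p'],world(c,b['xyz']))
E
python3 chk.py top wrist side; python3 -c "
from st import *
to([.6335,.182,.23])"; ls pics
```

```text
t: 7.35
ee_pos: [0.4704, 0.0571, 0.0577]
ee_rot: [0.722, 0.692, -0.001, -0.001]
ft_force: [0.3, 0.2, 0.3]
grip_width: 0.276
grip_force: 0.0
t: 8.02
ee_pos: [0.4732, 0.0573, 0.2636]
ee_rot: [0.722, 0.692, 0.002, 0.002]
ft_force: [0.1, 0.5, -0.5]
grip_width: 0.008
grip_force: 0.0
top bar x 0.46840389072027067 [0.4743 0.0402 0.0563]
top blue 204 [0.6327 0.1788 0.1716] 0.17415819424398604
top red 211 [0.5486 0.1827 0.1718] 0.1737036713868929
iron 0.64 [0.6056 0.0342 0.0254]
wrist bar x 0.4693926526448582 [0.475  0.0506 0.0544]
wrist blue 1485 [0.6267 0.1738 0.1641] 0.1703710036701176
wrist red 1527 [0.5462 0.1779 0.1691] 0.1706975314268664
iron 0.85 [0.61   0.0348 0.0259]
side bar x 0.46875231083012225 [0.4736 0.0497 0.0561]
side blue 362 [0.6298 0.1855 0.171 ] 0.1729406948100323
side red 414 [0.5456 0.1894 0.1711] 0.17285012609759026
iron 0.91 [0.6104 0.0382 0.0269]
8.32 [0.4708 0.057  0.2588] phi 87.5 tz [-0.0041 -0.0003 -1.    ] F [-0.2178 -0.3585 -0.149 ] w 0.4579107713990289
rows total [0.176  0.2097 0.0374]
side0.png
side_8.2.png
top0.png
top_8.0.png
w1.png
w2.png
wrist_8.1.png
```

```bash
python3 -m handwheel '[{"claw":1,"dx":0.0293,"dy":0.035,"dz":0,"ax":0,"ay":0,"az":0},{"claw":1,"dx":0.0293,"dy":0.035,"dz":0,"ax":0,"ay":0,"az":0},{"claw":1,"dx":0.0293,"dy":0.035,"dz":0,"ax":0,"ay":0,"az":0},{"claw":1,"dx":0.0293,"dy":0.035,"dz":0,"ax":0,"ay":0,"az":0},{"claw":1,"dx":0.0293,"dy":0.035,"dz":0,"ax":0,"ay":0,"az":0},{"claw":1,"dx":0.0293,"dy":0.035,"dz":0,"ax":0,"ay":0,"az":0},{"claw":1,"dx":0,"dy":0,"dz":0.02,"ax":0,"ay":0,"az":0},{"claw":1,"dx":0,"dy":0,"dz":0.02,"ax":0,"ay":0,"az":0},{"claw":1,"dx":0,"dy":0,"dz":0.01,"ax":0,"ay":0,"az":0},{"claw":1,"dx":0,"dy":0,"dz":0,"ax":0,"ay":0,"az":0},{"claw":1,"dx":0,"dy":0,"dz":0,"ax":0,"ay":0,"az":0}]'
python3 - <<'E'
from st import *
to([.6335,.182,.195])
c=cap('side','s3.png')
im=cv2.imread('pics/s3.png')[200:420,40:340]
cv2.imwrite('pics/s3c.png',cv2.resize(im,None,fx=2.5,fy=2.5))
E
```

```text
t: 9.23
ee_pos: [0.6342, 0.1816, 0.222]
ee_rot: [0.722, 0.691, -0.001, -0.001]
ft_force: [-0.1, -0.1, -0.1]
grip_width: 0.006
grip_force: 0.0
9.23 [0.6342 0.1816 0.222 ] phi 87.49 tz [-0.0029 -0.0007 -1.    ] F [-0.1276 -0.1254 -0.0811] w 0.5086730730416013
rows total [ 0.0005 -0.0008  0.036 ]
```

View pics/s3c.png

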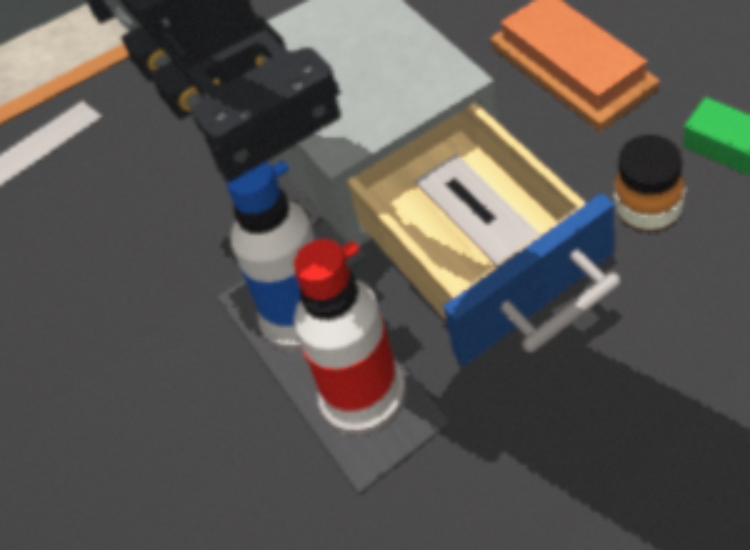

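The drawer is out with the iron lying in it at (475,215). The gripper is over the blue cap at (255,180) and well clear of the red one. Now I'll press.

```bash
python3 -m handwheel '[{"claw":1,"dx":0,"dy":0,"dz":0.015,"ax":0,"ay":0,"az":0},{"claw":1,"dx":0,"dy":0,"dz":0.015,"ax":0,"ay":0,"az":0},{"claw":1,"dx":0,"dy":0,"dz":0.01,"ax":0,"ay":0,"az":0},{"claw":1,"dx":0,"dy":0,"dz":0.008,"ax":0,"ay":0,"az":0},{"claw":1,"dx":0,"dy":0,"dz":0,"ax":0,"ay":0,"az":0},{"claw":1,"dx":0,"dy":0,"dz":0,"ax":0,"ay":0,"az":0}]'; python3 -m handwheel '[{"claw":1,"dx":0,"dy":0,"dz":0.006,"ax":0,"ay":0,"az":0},{"claw":1,"dx":0,"dy":0,"dz":0.004,"ax":0,"ay":0,"az":0},{"claw":1,"dx":0,"dy":0,"dz":0,"ax":0,"ay":0,"az":0},{"claw":1,"dx":0,"dy":0,"dz":0,"ax":0,"ay":0,"az":0}]'
```

```text
t: 9.78
ee_pos: [0.6346, 0.1817, 0.1875]
ee_rot: [0.722, 0.692, -0.001, -0.0]
ft_force: [-3.0, -1.0, 3.3]
grip_width: 0.008
grip_force: 1.8
t: 10.12
ee_pos: [0.6354, 0.182, 0.1818]
ee_rot: [0.722, 0.692, 0.001, 0.0]
ft_force: [-3.9, -1.0, 7.8]
grip_width: 0.007
grip_force: 3.8
```

```bash
python3 -m handwheel '[{"claw":1,"dx":0,"dy":0,"dz":0.005,"ax":0,"ay":0,"az":0},{"claw":1,"dx":0,"dy":0,"dz":0.004,"ax":0,"ay":0,"az":0},{"claw":1,"dx":0,"dy":0,"dz":0,"ax":0,"ay":0,"az":0},{"claw":1,"dx":0,"dy":0,"dz":0,"ax":0,"ay":0,"az":0}]'
```

```text
t: 10.45
ee_pos: [0.6358, 0.1821, 0.1811]
ee_rot: [0.722, 0.692, 0.001, 0.001]
ft_force: [-14.9, -4.1, 30.5]
grip_width: 0.005
grip_force: 15.4
```

It has bottomed: the TCP stalled at 0.181 m, 8 mm below first contact, with 30 N on it. Now I'll lift off and return over the handle.

```bash
python3 -m handwheel '[{"claw":1,"dx":0,"dy":0,"dz":-0.015,"ax":0,"ay":0,"az":0},{"claw":1,"dx":0,"dy":0,"dz":-0.03,"ax":0,"ay":0,"az":0},{"claw":1,"dx":0,"dy":0,"dz":-0.04,"ax":0,"ay":0,"az":0},{"claw":0.45,"dx":0,"dy":0,"dz":-0.04,"ax":0,"ay":0,"az":0},{"claw":0.45,"dx":0,"dy":0,"dz":0,"ax":0,"ay":0,"az":0}]'
python3 chk.py side
python3 -m handwheel '[{"claw":0.45,"dx":-0.029,"dy":-0.035,"dz":0,"ax":0,"ay":0,"az":0},{"claw":0.45,"dx":-0.029,"dy":-0.035,"dz":0,"ax":0,"ay":0,"az":0},{"claw":0.45,"dx":-0.029,"dy":-0.035,"dz":0,"ax":0,"ay":0,"az":0},{"claw":0.45,"dx":-0.029,"dy":-0.035,"dz":0,"ax":0,"ay":0,"az":0},{"claw":0.45,"dx":-0.029,"dy":-0.035,"dz":0,"ax":0,"ay":0,"az":0},{"claw":0.45,"dx":-0.029,"dy":-0.035,"dz":0,"ax":0,"ay":0,"az":0},{"claw":0.45,"dx":0,"dy":0,"dz":0,"ax":0,"ay":0,"az":0},{"claw":0.45,"dx":0,"dy":0,"dz":0,"ax":0,"ay":0,"az":0}]'
python3 chk.py top wrist; python3 -c "
from st import *
to([.4745,.055,.058])"
```

```text
t: 10.87
ee_pos: [0.6387, 0.1829, 0.2751]
ee_rot: [0.722, 0.691, 0.006, 0.003]
ft_force: [1.3, 0.1, 1.6]
grip_width: 0.134
grip_force: 0.0
side bar x 0.46848357011970865 [0.4736 0.0502 0.0561]
side blue 344 [0.6295 0.1859 0.171 ] 0.1729150763269939
side red 406 [0.5454 0.1896 0.1713] 0.17296296420508334
iron 0.88 [0.6066 0.0376 0.023 ]
t: 11.63
ee_pos: [0.4702, 0.0577, 0.2652]
ee_rot: [0.723, 0.691, -0.001, -0.001]
ft_force: [0.8, 0.1, 0.4]
grip_width: 0.275
grip_force: 0.0
top bar x 0.46846374012060676 [0.4743 0.0444 0.0563]
top blue 202 [0.6327 0.1789 0.1718] 0.17347841047129936
top red 210 [0.5485 0.1827 0.1715] 0.17369278806557356
iron 0.56 [0.6051 0.0335 0.0241]
wrist bar x 0.4688178234268941 [0.4747 0.0494 0.0545]
wrist blue 1889 [0.6283 0.1757 0.1683] 0.17066463589015604
wrist red 1720 [0.5467 0.1797 0.1695] 0.17074763714947586
iron 0.61 [0.6061 0.0348 0.0232]
11.83 [0.4728 0.059  0.2665] phi 87.53 tz [-0.0004  0.0002 -1.    ] F [-0.3765  0.2481 -0.382 ] w 24.13928439561997
rows total [-0.0052  0.0026  0.278 ]
```

The blue cap is back at 172 mm. Now I'll straddle the bar, grip it and push the drawer in.

```bash
python3 -m handwheel '[{"claw":0.45,"dx":-0.005,"dy":0.0025,"dz":0.03,"ax":0,"ay":0,"az":0},{"claw":0.45,"dx":0,"dy":0,"dz":0.05,"ax":0,"ay":0,"az":0},{"claw":0.45,"dx":0,"dy":0,"dz":0.05,"ax":0,"ay":0,"az":0},{"claw":0.45,"dx":0,"dy":0,"dz":0.05,"ax":0,"ay":0,"az":0},{"claw":0.45,"dx":0,"dy":0,"dz":0.025,"ax":0,"ay":0,"az":0},{"claw":0.45,"dx":0,"dy":0,"dz":0.025,"ax":0,"ay":0,"az":0},{"claw":0.45,"dx":0,"dy":0,"dz":0.025,"ax":0,"ay":0,"az":0},{"claw":0.45,"dx":0,"dy":0,"dz":0.02,"ax":0,"ay":0,"az":0},{"claw":0.45,"dx":0,"dy":0,"dz":0,"ax":0,"ay":0,"az":0},{"claw":0.45,"dx":0,"dy":0,"dz":0,"ax":0,"ay":0,"az":0}]'
python3 -m handwheel '[{"claw":1,"dx":0,"dy":0,"dz":0,"ax":0,"ay":0,"az":0},{"claw":1,"dx":0,"dy":0,"dz":0,"ax":0,"ay":0,"az":0},{"claw":1,"dx":0,"dy":0,"dz":0,"ax":0,"ay":0,"az":0},{"claw":1,"dx":0,"dy":0,"dz":0,"ax":0,"ay":0,"az":0},{"claw":1,"dx":0,"dy":0,"dz":0,"ax":0,"ay":0,"az":0}]'
```

```text
t: 12.67
ee_pos: [0.4735, 0.0551, 0.0596]
ee_rot: [0.722, 0.692, -0.001, -0.001]
ft_force: [-0.5, -0.9, -0.6]
grip_width: 0.273
grip_force: 0.0
t: 13.08
ee_pos: [0.4754, 0.0548, 0.062]
ee_rot: [0.722, 0.691, 0.002, 0.001]
ft_force: [2.5, 0.7, 1.2]
grip_width: 0.113
grip_force: 30.0
```

```bash
python3 -m handwheel '[{"claw":1,"dx":0,"dy":0.004,"dz":0,"ax":0,"ay":0,"az":0},{"claw":1,"dx":0,"dy":0.008,"dz":0,"ax":0,"ay":0,"az":0},{"claw":1,"dx":0,"dy":0.012,"dz":0,"ax":0,"ay":0,"az":0},{"claw":1,"dx":0,"dy":0.015,"dz":0,"ax":0,"ay":0,"az":0},{"claw":1,"dx":0,"dy":0.015,"dz":0,"ax":0,"ay":0,"az":0},{"claw":1,"dx":0,"dy":0.015,"dz":0,"ax":0,"ay":0,"az":0},{"claw":1,"dx":0,"dy":0.015,"dz":0,"ax":0,"ay":0,"az":0},{"claw":1,"dx":0,"dy":0.015,"dz":0,"ax":0,"ay":0,"az":0},{"claw":1,"dx":0,"dy":0.015,"dz":0,"ax":0,"ay":0,"az":0},{"claw":1,"dx":0,"dy":0.015,"dz":0,"ax":0,"ay":0,"az":0},{"claw":1,"dx":0,"dy":0.012,"dz":0,"ax":0,"ay":0,"az":0},{"claw":1,"dx":0,"dy":0.012,"dz":0,"ax":0,"ay":0,"az":0},{"claw":1,"dx":0,"dy":0.008,"dz":0,"ax":0,"ay":0,"az":0},{"claw":1,"dx":0,"dy":0.004,"dz":0,"ax":0,"ay":0,"az":0},{"claw":1,"dx":0,"dy":0,"dz":0,"ax":0,"ay":0,"az":0}]'; python3 -m handwheel '[{"claw":1,"dx":0,"dy":0.004,"dz":0,"ax":0,"ay":0,"az":0},{"claw":1,"dx":0,"dy":0.004,"dz":0,"ax":0,"ay":0,"az":0},{"claw":1,"dx":0,"dy":0.004,"dz":0,"ax":0,"ay":0,"az":0},{"claw":1,"dx":0,"dy":0,"dz":0,"ax":0,"ay":0,"az":0},{"claw":1,"dx":0,"dy":0,"dz":0,"ax":0,"ay":0,"az":0}]'
```

```text
t: 14.33
ee_pos: [0.5991, 0.0494, 0.0619]
ee_rot: [0.722, 0.691, 0.001, 0.001]
ft_force: [1.3, 2.4, 5.0]
grip_width: 0.113
grip_force: 30.0
t: 14.75
ee_pos: [0.6076, 0.049, 0.0619]
ee_rot: [0.722, 0.691, 0.001, 0.001]
ft_force: [0.9, 1.8, 5.7]
grip_width: 0.111
grip_force: 30.0
```

```bash
python3 -m handwheel '[{"claw":1,"dx":0,"dy":0.004,"dz":0,"ax":0,"ay":0,"az":0},{"claw":1,"dx":0,"dy":0.004,"dz":0,"ax":0,"ay":0,"az":0},{"claw":1,"dx":0,"dy":0.002,"dz":0,"ax":0,"ay":0,"az":0},{"claw":1,"dx":0,"dy":0,"dz":0,"ax":0,"ay":0,"az":0},{"claw":1,"dx":0,"dy":0,"dz":0,"ax":0,"ay":0,"az":0}]'
```

```text
t: 15.17
ee_pos: [0.6092, 0.049, 0.0618]
ee_rot: [0.722, 0.691, -0.004, -0.004]
ft_force: [-14.8, 2.9, 20.5]
grip_width: 0.111
grip_force: 30.0
```

```bash
python3 -m handwheel '[{"claw":0.45,"dx":0,"dy":-0.005,"dz":0,"ax":0,"ay":0,"az":0},{"claw":0.45,"dx":0,"dy":0,"dz":0,"ax":0,"ay":0,"az":0},{"claw":0.45,"dx":0,"dy":0,"dz":0,"ax":0,"ay":0,"az":0},{"claw":0.45,"dx":0,"dy":0,"dz":0,"ax":0,"ay":0,"az":0}]'
python3 -m handwheel '[{"claw":0.45,"dx":0,"dy":0,"dz":-0.01,"ax":0,"ay":0,"az":0},{"claw":0.45,"dx":0,"dy":0,"dz":-0.03,"ax":0,"ay":0,"az":0},{"claw":0.45,"dx":0,"dy":0,"dz":-0.05,"ax":0,"ay":0,"az":0},{"claw":0.45,"dx":0,"dy":0,"dz":-0.05,"ax":0,"ay":0,"az":0},{"claw":0.45,"dx":0,"dy":0,"dz":-0.05,"ax":0,"ay":0,"az":0},{"claw":0.45,"dx":0,"dy":0,"dz":-0.05,"ax":0,"ay":0,"az":0},{"claw":0.45,"dx":0,"dy":-0.05,"dz":0,"ax":0,"ay":0,"az":0},{"claw":0.45,"dx":0,"dy":-0.05,"dz":0,"ax":0,"ay":0,"az":0},{"claw":0.45,"dx":0,"dy":0,"dz":0,"ax":0,"ay":0,"az":0},{"claw":0.45,"dx":0,"dy":0,"dz":0,"ax":0,"ay":0,"az":0}]'
python3 chk.py top wrist side; ls -t pics | head -3; python3 -c "
import cv2;im=cv2.imread('pics/'+__import__('glob').glob1('pics','side_1[5-9]*')[-1]) if hasattr(__import__('glob'),'glob1') else None
cv2.imwrite('pics/fin.png',cv2.resize(im[170:400,100:400],None,fx=2.5,fy=2.5))"
```

```text
t: 15.5
ee_pos: [0.6099, 0.0484, 0.0603]
ee_rot: [0.722, 0.692, -0.0, -0.0]
ft_force: [-0.2, 1.5, -0.6]
grip_width: 0.275
grip_force: 0.0
t: 16.33
ee_pos: [0.5334, 0.0519, 0.2407]
ee_rot: [0.722, 0.692, -0.0, -0.0]
ft_force: [-0.1, 0.1, 0.4]
grip_width: 0.272
grip_force: 0.0
top bar x 0.6019136102519443 [0.6075 0.039  0.0565]
top blue 93 [0.6388 0.1808 0.1718] 0.17345342624576596
iron 0.46 [0.6436 0.0165 0.0607]
wrist bar x 0.601929393211444 [0.6075 0.0496 0.0544]
wrist blue 1034 [0.6308 0.1704 0.1642] 0.17023367505646989
wrist red 880 [0.5489 0.1737 0.165 ] 0.1702634040156285
side bar x 0.600797374907253 [0.6064 0.0487 0.0555]
side blue 366 [0.6295 0.1854 0.1712] 0.1729138464670405
side red 419 [0.5454 0.1896 0.1711] 0.17287422189485208
iron 0.52 [ 0.5159 -0.0666  0.0552]
iron 0.23 [0.5431 0.1894 0.1742]
side_16.5.png
wrist_16.4.png
top_16.3.png<string>:2: DeprecationWarning: glob.glob1 is deprecated and will be removed in Python 3.15. Use glob.glob and pass a directory to its root_dir argument instead.
```

View pics/fin.png

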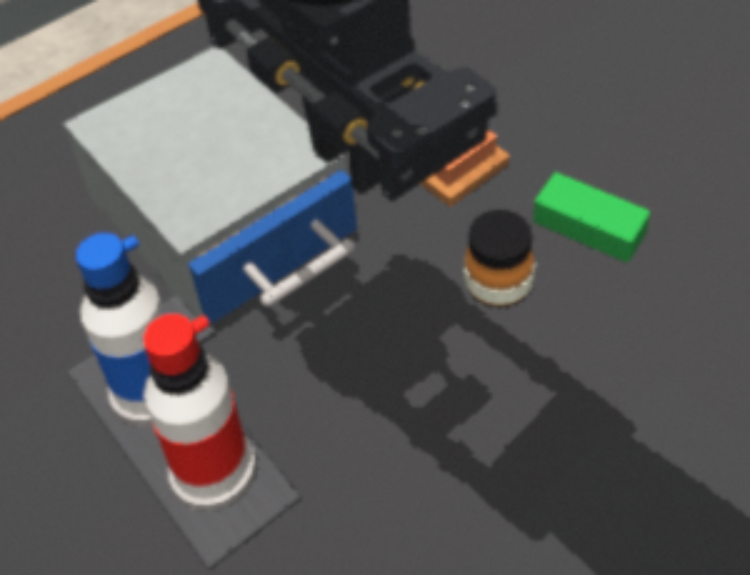

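The drawer is shut, with the bar travel measuring 133 to 134 mm. Both caps are up, and the jar and bar stand where they were.

```bash
python3 -c "
from bench import r
print(r.job_done())"
```

```text
the job is handed in; nothing more can be done
None
```

I pulled the drawer to its stop, pressed the blue cap right down (it sprang back up) and pushed the drawer fully home. The iron was lying in it at my last look before closing. The red cap was not pressed, the whetstone, jar and bar were not touched, and I handed the job in at about 16.5 s.

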